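# Rehand the door levers and send the carriers on

## Task

The two or three door levers fitted in the work carriers on the bench were built for the wrong hand: they all point back towards the robot, and the order needs them to point forward, to the stop rail. Lift each lever off its square pivot spindle, turn it end for end and refit it fully home on its own spindle, and push its carrier across the bench until the front stands flush against the stop rail (a carrier without a lever is not part of the job). When all of them stand there rehanded, press the call button all the way down to fetch the packer; do not knock the other things on the bench about.

Things in the scene. Friction and masses are not known exactly. Their poses are not given: they have to be found in the camera images.
- carrier1: loose work carrier: black anodised block 80 mm deep (x), 110 wide (y), 18 thick, with a steel door plate 50 x 104 x 6 mm on top (plate top 24 mm up, black keyhole towards -y); 0.48 to 0.72 kg; sliding it with its lever takes 3 to 10 N. Origin: centre of its underside; +x its front (faces the rail at the start, within 0.25 rad), z up. Empty if its lever is absent: not part of the job
- carrier1_seat (a point): foot of the spindle of carrier1, on the plate top, 20 mm from the carrier's centre towards +y, 40 mm behind its front face; the upright fixed spindle is 10 mm square, sides along the carrier's x and y, 32 mm tall, its last 8 mm tapering to 4 mm square
- lever1: loose steel door lever of carrier1, 0.22 kg: neck 24 x 24 mm, 34 tall, with a 12 mm square bore 34 deep from below; on top a bar 24 wide, 12 high. Origin: centre of the neck's underside, on the bore axis; +x along the bar to its free end, z up. Seated, its origin is at the seat, with 0.2 rad play in yaw; at the start its bar points to the carrier's -x. None if absent
- lever1_tip (a point): free end of the bar of lever1, 115 mm along +x, 40 mm up. The bar spans 34 to 46 mm above the lever's origin and -12 to 115 mm along x; its last 12 mm are turned down to 14 mm above the origin. Centre of mass about 9 mm along x, 25 mm up
- carrier2: loose work carrier: black anodised block 80 mm deep (x), 110 wide (y), 18 thick, with a steel door plate 50 x 104 x 6 mm on top (plate top 24 mm up, black keyhole towards -y); 0.48 to 0.72 kg; sliding it with its lever takes 3 to 10 N. Origin: centre of its underside; +x its front (faces the rail at the start, within 0.25 rad), z up. Empty if its lever is absent: not part of the job
- carrier2_seat (a point): foot of the spindle of carrier2, on the plate top, 20 mm from the carrier's centre towards +y, 40 mm behind its front face; the upright fixed spindle is 10 mm square, sides along the carrier's x and y, 32 mm tall, its last 8 mm tapering to 4 mm square
- lever2: loose steel door lever of carrier2, 0.22 kg: neck 24 x 24 mm, 34 tall, with a 12 mm square bore 34 deep from below; on top a bar 24 wide, 12 high. Origin: centre of the neck's underside, on the bore axis; +x along the bar to its free end, z up. Seated, its origin is at the seat, with 0.2 rad play in yaw; at the start its bar points to the carrier's -x. None if absent
- lever2_tip (a point): free end of the bar of lever2, 115 mm along +x, 40 mm up. The bar spans 34 to 46 mm above the lever's origin and -12 to 115 mm along x; its last 12 mm are turned down to 14 mm above the origin. Centre of mass about 9 mm along x, 25 mm up
- carrier3: loose work carrier: black anodised block 80 mm deep (x), 110 wide (y), 18 thick, with a steel door plate 50 x 104 x 6 mm on top (plate top 24 mm up, black keyhole towards -y); 0.48 to 0.72 kg; sliding it with its lever takes 3 to 10 N. Origin: centre of its underside; +x its front (faces the rail at the start, within 0.25 rad), z up. Empty if its lever is absent: not part of the job
- carrier3_seat (a point): foot of the spindle of carrier3, on the plate top, 20 mm from the carrier's centre towards +y, 40 mm behind its front face; the upright fixed spindle is 10 mm square, sides along the carrier's x and y, 32 mm tall, its last 8 mm tapering to 4 mm square
- lever3: loose steel door lever of carrier3, 0.22 kg: neck 24 x 24 mm, 34 tall, with a 12 mm square bore 34 deep from below; on top a bar 24 wide, 12 high. Origin: centre of the neck's underside, on the bore axis; +x along the bar to its free end, z up. Seated, its origin is at the seat, with 0.2 rad play in yaw; at the start its bar points to the carrier's -x. None if absent
- lever3_tip (a point): free end of the bar of lever3, 115 mm along +x, 40 mm up. The bar spans 34 to 46 mm above the lever's origin and -12 to 115 mm along x; its last 12 mm are turned down to 14 mm above the origin. Centre of mass about 9 mm along x, 25 mm up
- rail_face (a point): middle of the foot of the near face of the fixed stop rail, an aluminium bar 20 x 20 mm, 680 mm long, lying across the far part of the bench; -x of this frame points square out of the face towards the carriers, y runs along the rail
- call_top (a point): centre of the top of the white round push button (32 mm across) on the small grey call box (70 x 70 x 22 mm) on the left of the bench; pressed straight down
- call (a joint): travel of the call button: 0 up, 0.006 m fully down; fully down takes 5 N, it springs back
- pot: bystander: small aluminium screw pot, 32 mm across, 28 mm high, stands near the rail between carrier lanes; origin at its underside
- bits: bystander: black bit holder, 30 x 30 mm, 28 mm high with its bits, stands near the rail between carrier lanes; origin at its underside
- driver: bystander: screwdriver about 190 mm long lying on the right of the bench
- spray: bystander: spray can, 52 mm across, 150 mm high, far right; origin at its underside
- blanks: bystander: stack of loose steel door plates, 104 x 56 x 20 mm, far left; origin at its underside
- tape: bystander: roll of tape, 90 mm across, 24 mm high, near left; origin at its underside
- tub: bystander: open tub of screws, 130 x 90 x 45 mm, near right; origin at its underside
Not all that is in view belongs to the job. Leave any purple look-alike of the carrier1 alone.

How it is judged:
By the outcome, as a careful person would: the job done as asked, in the order asked, and still so for the second after the job is handed in, with the robot touching nothing.
Of lever1, lever2, lever3 only 2 to 3 are there at a start; the rules pass over those that are not, and their reading is None.
At some moment in a run one of carrier1, carrier2, carrier3 may be knocked a few centimetres aside while the robot is not near it.
It also fails if it takes over 210 s, if anything falls off the work surface, if the arm or the gripper's body presses on something with over 40 N, if the wrist force passes 120 N, or if a joint passes its speed limit or range.

## Robot

A 6-joint arm with a two-finger parallel gripper is mounted at the origin on the work surface. World frame = base frame: x ahead of the robot, y to its left, z up, the work surface at z = 0. Lengths are in m, angles in rad, forces in N, time in s.
With the tool pointing down it reaches from about 0.3 to 0.85 m from the base axis. Payload 4.2 kg.
Tool frame: the origin (TCP) lies midway between the tips of the shut fingers; the grasp point (between the pads) lies r.grasp_offset behind it (r.grasp_offset is the distance from the TCP to the grasp point, in m); z points along the fingers, y is the direction in which the jaws open and shut (so a half turn about z gives the same grasp; the last joint's range is limited). The gripper opens to 91 mm and grips with 3 to 60 N. Pads are 32 mm wide; open, the fingers measure 118 mm over their backs; the gripper's body (76 mm by 178 mm) begins 60 mm behind the grasp point.
Start: joints at [-0.02, 0.32, 1.565, -0, 1.257, -0.02], TCP at [0.575, 0, 0.214] pointing down, gripper open.
Joint ranges: [-3.11, 3.11], [-0.84, 2.01], [0.21, 2.61], [-1.34, 4.49], [0.05, 2.63], [-2.56, 2.56]. Speed limits (rad/s): [2.57, 2.57, 3.14, 3.14, 3.14, 3.14].

## Interface

Orientations are given as a rotation vector (axis times angle).
In Python, from rig import get_state, vision, job, r gives the robot as it stands. The module is installed in compiled form; this text tells all that it offers.
- The arm moves only by the shell command python3 -m jog 'ROWS' [OPENING] [FORCE]. ROWS is JSON, a list that holds one entry, the list of rows, each a list of 4 numbers: the shift along the world's x, y, z in mm, then the turn about the world's z in degrees. A call has 1 to 5 rows; each row is the pose to reach, as a shift and turn from the pose commanded when the call began; what a row does not reach only later rows make up. A row lasts 1/10 s, in which the tool goes at most 50 mm and 8.59 degrees, less where a joint would pass 70% of its speed; a pose out of reach is approached as far as the arm can. A call with a gripper value outside its range is refused whole. OPENING is the finger opening in mm, from 0 to 91.2, set as the call begins (- or left out, the last holds). The fingers move at their own pace and stop on an object; FORCE is the grip in N (left out, the last holds). Time passes only in rows, so rows that repeat a pose let the fingers close. It gives the time, the measured TCP pose, the force and the opening at its end, in the units of the state.
- get_state(): the state, without advancing time (a new reading comes with each control period).
- vision.read_camera(name): name is "scene" or "side" or "wrist"; returns a dict with "image" (480x640x3 uint8, red, green, blue), "fovy" (degrees; the focal length in pixels is half the picture's height over the tangent of half this angle, whatever the lens; pixels are square), "cx", "cy" (the principal point, pixels), "camera_from_world" (4x4, takes a point from world to camera coordinates); the wrist camera has in their place "hand_eye" (4x4, takes a point from camera to tool coordinates, whose origin is the TCP and whose axes are the flange's). Camera axes: x right, y up, looking along -z (the intrinsics and any distortion apply to the point x, -y, -z); pixel columns grow to the right and rows downward; lengths in m; the calibration is good to about 2 mm. A picture is of the moment at which its call begins: read the wrist's pose just before it. There is no depth.
- job.close_job(): hands the job in, once; it reports no verdict.
The state is a dict: "time_s": time; "joint_positions": joint angles; "joint_velocities": joint speeds; "effort": joint torques, N m; "eef_pos": TCP position; "tcp_rot": TCP orientation; "force": force on the tool from outside, world axes, zero at the start; "torque": the same for the moment, N m; "finger_gap": opening from 0.0 (shut) to 1.0 (fully open).
Only numpy, scipy, OpenCV 4.12 (cv2) and the standard library are available. Lean on these libraries where they do the work, as an engineer would, in place of code of your own. Each camera call takes 0.05 s, during which the arm holds its last target. There are 200 camera calls.

## Working session

There is one attempt and no reset: what is moved stays moved. The work goes in short steps, Python scripts to look and compute and a shell command to move; the robot and the scene stay as the last step left them, time stands still between calls to the robot, and variables do not carry over. Pictures are saved under pics/ and viewed, about 12 in all and at most 16, crops included, and the job is handed in when it is done.

```bash
ls; mkdir -p pics; cat > h.py <<'E'
import numpy as np, cv2
from rig import get_state, vision, job, r
from scipy.spatial.transform import Rotation as R
def cam(n):
    s=get_state(); c=vision.read_camera(n); c['f']=c['image'].shape[0]/2/np.tan(np.radians(c['fovy'])/2)
    if 'hand_eye' in c:
        T=np.eye(4);T[:3,:3]=R.from_rotvec(s['tcp_rot']).as_matrix();T[:3,3]=s['eef_pos']; c['wc']=T@c['hand_eye']
    else: c['wc']=np.linalg.inv(c['camera_from_world'])
    return c
def save(c,name): cv2.imwrite('pics/'+name,c['image'][:,:,::-1])
def und(c,uv):
    d=c.get('distortion'); return np.asarray(uv,float)
def ray(c,u,v):
    d=np.array([(u-c['cx'])/c['f'],-(v-c['cy'])/c['f'],-1.]); return c['wc'][:3,3],c['wc'][:3,:3]@d
def onz(c,u,v,z):
    o,d=ray(c,u,v); return o+d*(z-o[2])/d[2]
def proj(c,p):
    q=np.linalg.inv(c['wc'])@np.append(p,1); return np.array([c['cx']-c['f']*q[0]/q[2], c['cy']+c['f']*q[1]/q[2]])
E
python3 - <<'E'
from h import *
print(get_state(), r.grasp_offset)
for n in ['scene','side','wrist']:
    c=cam(n); save(c,n+'0.png'); print(n,{k:v for k,v in c.items() if k!='image'})
E
```

```text
pics
{'time_s': 0.0, 'joint_positions': array([-1.99986356e-02,  3.20289068e-01,  1.56569224e+00,  3.25241813e-06,
        1.25736965e+00, -1.99785006e-02]), 'joint_velocities': array([-0.00047428,  0.00147248, -0.00166518,  0.00058916, -0.00064551,
        0.00106811]), 'effort': array([-5.01459035e-04, -4.12465632e+01, -2.31973493e+01,  7.28826877e-02,
        4.58198413e-02, -1.41870069e-04]), 'eef_pos': array([5.74494184e-01, 1.27070651e-05, 2.13116771e-01]), 'tcp_rot': array([-2.22056647e+00, -2.22051952e+00,  1.90928736e-03]), 'force': array([0.77897462, 0.21760027, 0.80300805]), 'torque': array([0.00194357, 0.0232396 , 0.00674564]), 'finger_gap': 1.0026598020502422} 0.0188
scene {'fovy': 44.83661515539816, 'cx': 321.0114605702439, 'cy': 235.6551845325104, 'camera_from_world': array([[-0.18711047,  0.98227854, -0.01088721,  0.10094778],
       [-0.55472324, -0.09650738,  0.82641905,  0.20042282],
       [ 0.81072301,  0.16067105,  0.56295028, -1.91441725],
       [ 0.        ,  0.        ,  0.        ,  1.        ]]), 'f': np.float64(581.7559634816465), 'wc': array([[-0.1871104
[... 895 characters left out ...]
0187, 'cx': 318.69908691708576, 'cy': 247.91220020277706, 'hand_eye': array([[ 1.13972692e-03,  9.61703774e-01,  2.74088583e-01,
         7.83208850e-02],
       [ 9.99999349e-01, -1.07980284e-03, -3.69499895e-04,
        -6.98147898e-04],
       [-5.93878121e-05,  2.74088826e-01, -9.61704379e-01,
        -1.70376235e-01],
       [ 0.00000000e+00,  0.00000000e+00,  0.00000000e+00,
         1.00000000e+00]]), 'f': np.float64(429.75296711351695), 'wc': array([[ 0.9999982 , -0.00155589,  0.00108905,  0.57411052],
       [ 0.00119782,  0.9617053 ,  0.27408297,  0.0783233 ],
       [-0.00147379, -0.27408117,  0.96170543,  0.38360281],
       [ 0.        ,  0.        ,  0.        ,  1.        ]])}
```

View pics/scene0.png

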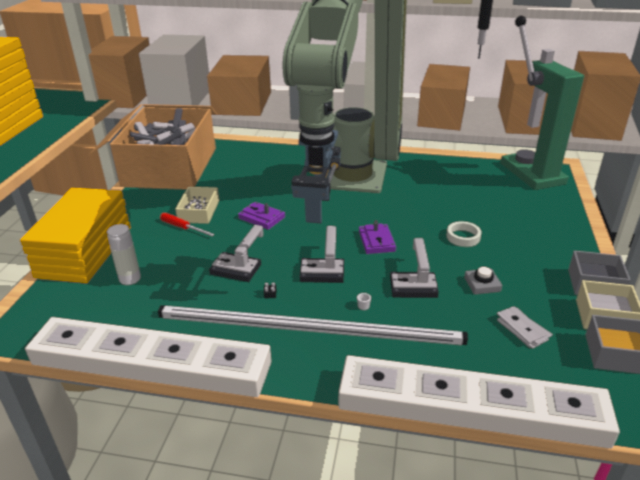

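View pics/side0.png

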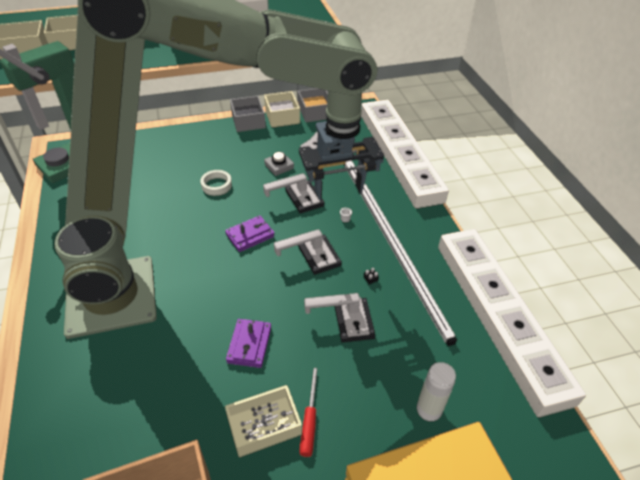

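```bash
python3 - <<'E'
from h import *
S=cam('scene');D=cam('side')
print('rail far-top?',[onz(S,u,v,.02).round(3) for u,v in [(163,308),(465,334)]],[onz(D,u,v,.02).round(3) for u,v in [(352,168),(452,335)]])
for a,b in [((236,258),(345,305)),((322,262),(318,240)),((414,277),(298,185))]:
    print(onz(S,*a,.03).round(3), onz(D,*b,.05).round(3))
print('button',onz(S,484,271,.035).round(3),onz(D,279,157,.035).round(3))
print('pot',onz(S,364,301,.01).round(3),'bits',onz(S,270,291,.01).round(3))
for n,c in [('s',S),('d',D)]:
    x0,y0,w,h=(190,210,290,140) if n=='s' else (240,140,240,220)
    cv2.imwrite(f'pics/{n}crop.png',cv2.resize(c['image'][y0:y0+h,x0:x0+w,::-1],None,fx=2.7,fy=2.7,interpolation=cv2.INTER_CUBIC))
E
python3 -m jog '[[[-10,0,20,-8.5],[-20,0,40,-17],[-30,0,60,-25.5],[-40,0,80,-34],[-50,0,100,-42.5]]]' 60
python3 -m jog '[[[0,0,20,-8.5],[0,0,40,-17],[0,0,60,-25.5],[0,0,60,-34],[0,0,60,-47.5]]]'
python3 -c "
from h import *
print(get_state()['tcp_rot'],get_state()['joint_positions'].round(2))
save(cam('wrist'),'w1.png')"
```

```text
rail far-top? [array([ 0.751, -0.332,  0.02 ]), array([0.716, 0.353, 0.02 ])] [array([0.723, 0.308, 0.02 ]), array([ 0.758, -0.33 ,  0.02 ])]
[ 0.547 -0.22   0.03 ] [ 0.537 -0.208  0.05 ]
[0.526 0.    0.03 ] [0.531 0.01  0.05 ]
[0.547 0.232 0.03 ] [0.533 0.236 0.05 ]
button [0.5   0.399 0.035] [0.512 0.397 0.035]
pot [0.634 0.122 0.01 ] bits [ 0.637 -0.107  0.01 ]
time_s: 0.75
eef_pos: [0.5244, 0.0, 0.3147]
tcp_rot: [-2.879, -1.256, 0.0]
force: [0.6, -0.6, -0.2]
finger_gap: 0.658
time_s: 1.25
eef_pos: [0.5252, -0.0, 0.3747]
tcp_rot: [3.139, 0.125, 0.002]
force: [0.7, 0.3, -0.7]
finger_gap: 0.657
[3.13894083e+00 1.24757115e-01 2.18479026e-03] [-0.02  0.18  1.36 -0.    1.6   1.47]
```

View pics/w1.png

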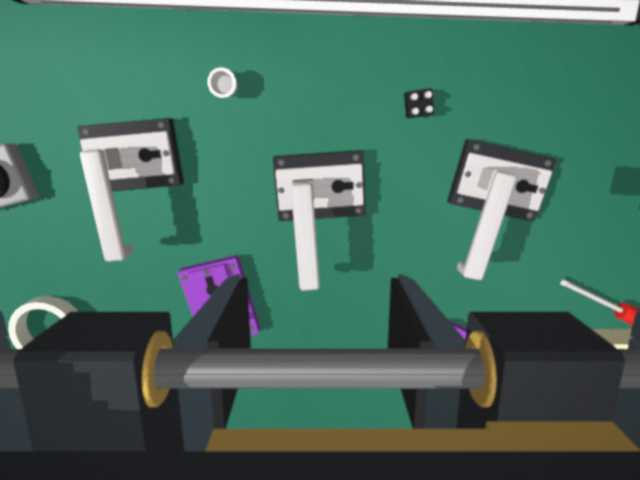

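```bash
cat > bars.py <<'E'
from h import *
import sys
def bars(c,zt=.07,roi=None,th=None,lo=150):
    im=c['image']; hsv=cv2.cvtColor(im,cv2.COLOR_RGB2HSV)
    out=[]
    for t in ([th] if th else range(lo,245,5)):
        m=((hsv[...,2]>t)&(hsv[...,1]<50)).astype(np.uint8)*255
        m[300:]=0 if roi is None else m[300:]
        m=cv2.morphologyEx(m,cv2.MORPH_OPEN,np.ones((3,3)))
        for k in cv2.findContours(m,cv2.RETR_EXTERNAL,cv2.CHAIN_APPROX_NONE)[0]:
            if cv2.contourArea(k)<600: continue
            P=np.array([onz(c,u,v,zt)[:2] for u,v in k[:,0]],np.float32)
            (cx,cy),(w,h),a=cv2.minAreaRect(P)
            L,W=max(w,h),min(w,h)
            if not(.1<L<.15 and .017<W<.035): continue
            B=cv2.boxPoints(((cx,cy),(w,h),a)); e=B[1]-B[0],B[2]-B[1]; d=max(e,key=np.linalg.norm); d=d/np.linalg.norm(d)
            if d[0]<0:d=-d
            C=np.array([cx,cy]); 
            out.append((t,C,d,L,W)); print(t,C.round(4),'ang',round(np.degrees(np.arctan2(d[1],d[0])),1),'L',round(L,4),'W',round(W,4),'ax(+)',(C+d*(L/2-.012)).round(4),'ax(-)',(C-d*(L/2-.012)).round(4))
    return out
E
python3 - <<'E'
from bars import *
c=cam('wrist'); bars(c)
im=c['image']; print(im[200,303],im[190,290],im[205,350],im[164,300])
E
```

```text
200 [0.4948 0.243 ] ang 9.9 L 0.1233 W 0.0197 ax(+) [0.5437 0.2515] ax(-) [0.4459 0.2344]
205 [ 0.5067 -0.1931] ang -7.5 L 0.1222 W 0.0222 ax(+) [ 0.5554 -0.1995] ax(-) [ 0.458  -0.1867]
205 [0.4948 0.243 ] ang 10.0 L 0.1222 W 0.0194 ax(+) [0.5431 0.2515] ax(-) [0.4464 0.2345]
210 [ 0.5066 -0.1933] ang -7.5 L 0.1222 W 0.0217 ax(+) [ 0.5553 -0.1998] ax(-) [ 0.4579 -0.1869]
210 [0.4948 0.2431] ang 9.8 L 0.1216 W 0.019 ax(+) [0.5429 0.2514] ax(-) [0.4467 0.2348]
215 [ 0.5065 -0.1933] ang -7.4 L 0.1214 W 0.0212 ax(+) [ 0.5548 -0.1996] ax(-) [ 0.4582 -0.187 ]
215 [0.4948 0.2431] ang 10.2 L 0.1216 W 0.0187 ax(+) [0.5429 0.2517] ax(-) [0.4468 0.2345]
220 [ 0.5066 -0.1933] ang -7.2 L 0.1207 W 0.0208 ax(+) [ 0.5546 -0.1994] ax(-) [ 0.4586 -0.1873]
220 [0.4949 0.2433] ang 9.9 L 0.1213 W 0.0181 ax(+) [0.5428 0.2517] ax(-) [0.447 0.235]
225 [ 0.5063 -0.1932] ang -7.5 L 0.1197 W 0.0197 ax(+) [ 0.5537 -0.1995] ax(-) [ 0.4589 -0.1869]
225 [0.4953 0.2437] ang 9.8 L 0.1201 W 0.0172 ax(+) [0.5427 0.2519] ax(-) [0.448  0.2355]
230 [ 0.5064 -0.1929] ang -7.0 L 0.1188 W 0.0183 ax(+) [ 0.5534 -0.1987] ax(-) [ 0.4594 -0.1871]
[233 229 228] [228 224 223] [114 112 112] [59 59 64]
```

```bash
python3 -m jog '[[[-5,0,-40,-2],[-10,0,-80,-4],[-10,0,-115,-4.5],[-10,0,-125,-4.5],[-10,0,-125,-4.5]]]'
python3 - <<'E'
from bars import *
print(get_state()['eef_pos'],get_state()['tcp_rot'])
c=cam('wrist'); save(c,'w2.png'); bars(c,roi=1,lo=180)
E
```

```text
time_s: 1.85
eef_pos: [0.5144, 0.0, 0.248]
tcp_rot: [-3.142, -0.014, 0.005]
force: [0.4, 0.1, 0.4]
finger_gap: 0.658
[5.14436201e-01 2.05358491e-05 2.47980694e-01] [-3.14154996 -0.01429063  0.00461411]
195 [0.4948 0.2425] ang 9.9 L 0.1231 W 0.0201 ax(+) [0.5437 0.251 ] ax(-) [0.446 0.234]
200 [0.4948 0.2426] ang 10.0 L 0.1225 W 0.0198 ax(+) [0.5433 0.2511] ax(-) [0.4463 0.2341]
205 [0.4948 0.2426] ang 10.0 L 0.1222 W 0.0195 ax(+) [0.5432 0.2512] ax(-) [0.4465 0.2341]
210 [0.4946 0.2427] ang 10.0 L 0.1215 W 0.0193 ax(+) [0.5426 0.2511] ax(-) [0.4466 0.2342]
215 [0.4947 0.2427] ang 10.2 L 0.1213 W 0.019 ax(+) [0.5425 0.2512] ax(-) [0.4468 0.2341]
220 [0.4948 0.2429] ang 9.9 L 0.121 W 0.0185 ax(+) [0.5425 0.2512] ax(-) [0.447  0.2345]
225 [0.4951 0.2429] ang 10.2 L 0.1204 W 0.018 ax(+) [0.5425 0.2514] ax(-) [0.4476 0.2344]
230 [0.477  0.0136] ang 9.2 L 0.1188 W 0.018 ax(+) [0.5237 0.0212] ax(-) [0.4302 0.006 ]
```

View pics/w2.png

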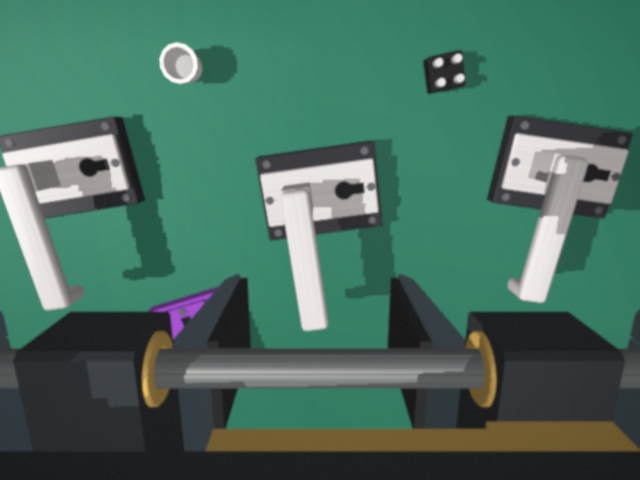

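```bash
python3 - <<'E'
from bars import *
c=cam('wrist')
def carr(px):
    P=np.array([onz(c,u,v,.018)[:2] for u,v in px]) # FL FR RR RL
    C=P.mean(0); f=P[0]+P[1]-P[2]-P[3]; f/=np.linalg.norm(f); l=np.array([-f[1],f[0]])
    print('C',C.round(4),'yaw',np.degrees(np.arctan2(f[1],f[0])).round(1),'seat',(C+.02*l).round(4),'sides',[np.linalg.norm(P[i]-P[i-1]).round(4) for i in range(4)])
carr([(257,157),(373,141),(382,225),(272,240)])
carr([(507,116),(632,133),(606,218),(489,201)])
E
```

```text
C [ 0.5326 -0.0011] yaw 8.8 seat [0.5296 0.0186] sides [np.float64(0.0796), np.float64(0.1069), np.float64(0.079), np.float64(0.1069)]
C [ 0.5568 -0.2204] yaw -5.7 seat [ 0.5587 -0.2005] sides [np.float64(0.0771), np.float64(0.1157), np.float64(0.0789), np.float64(0.1145)]
```

```bash
python3 -m jog '[[[7,10,-45,4.3],[13.5,21,-90,8.7],[13.5,21,-130,8.7],[13.5,21,-165,8.7],[13.5,21,-185,8.7]]]'
python3 -m jog '[[[0,0,-12,0],[0,0,-22,0],[0,0,-22,0]]]'
python3 -m jog '[[[0,0,0,0],[0,0,0,0],[0,0,0,0],[0,0,0,0],[0,0,0,0]]]' 15 30
python3 -m jog '[[[0,0,20,0],[0,0,40,0],[0,0,60,0],[0,0,60,0]]]'
python3 - <<'E'
from bars import *
print(get_state()['eef_pos'],get_state()['tcp_rot'])
save(cam('side'),'s1.png');c=cam('wrist'); save(c,'w3.png')
E
```

```text
time_s: 2.45
eef_pos: [0.5292, 0.0211, 0.0632]
tcp_rot: [3.131, 0.251, 0.0]
force: [0.8, -1.0, -0.5]
finger_gap: 0.655
time_s: 2.75
eef_pos: [0.5291, 0.021, 0.0421]
tcp_rot: [3.132, 0.25, 0.001]
force: [-0.3, -0.4, -0.2]
finger_gap: 0.658
time_s: 3.25
eef_pos: [0.5289, 0.0206, 0.0424]
tcp_rot: [3.13, 0.25, 0.002]
force: [1.0, -0.5, 1.7]
finger_gap: 0.26
time_s: 3.65
eef_pos: [0.5302, 0.0211, 0.1041]
tcp_rot: [3.131, 0.249, 0.008]
force: [0.6, -0.4, -2.0]
finger_gap: 0.262
[0.53024565 0.02106162 0.10410069] [3.13135906 0.24926565 0.00828716]
```

View pics/w3.png

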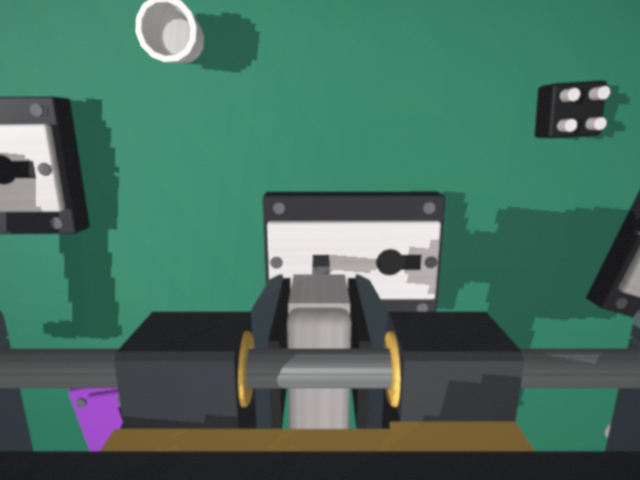

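```bash
python3 - <<'E'
from bars import *
c=cam('wrist'); s=get_state()
L=onz(c,264,193,.018)[:2];Rr=onz(c,443,193,.018)[:2]
l=(L-Rr);print('w',np.linalg.norm(l));l/=np.linalg.norm(l);f=np.array([l[1],-l[0]])
print('seat',((L+Rr)/2-.04*f+.02*l).round(4),'yaw',np.degrees(np.arctan2(f[1],f[0])))
for v in (306,310,314):
  e=onz(c,320,v,.132)[:2]; print('bar end->axis',(e-.012*f).round(4))
e=onz(c,320,277,.086)[:2]; print('neck foot ->axis',(e-.012*f).round(4))
print('tcp',s['eef_pos'])
g=c['image'][:,320].astype(int).sum(1); print(g[268:325])
E
```

```text
w 0.1060828367113078
seat [0.5265 0.021 ] yaw 9.174516054716872
bar end->axis [0.5319 0.022 ]
bar end->axis [0.5304 0.0217]
bar end->axis [0.5289 0.0215]
neck foot ->axis [0.5262 0.0209]
tcp [0.527578   0.02100639 0.10087813]
[331 335 330 331 323 319 329 336 337 337 339 337 336 335 339 334 341 338
 337 340 339 335 335 338 334 336 336 336 331 336 334 334 334 343 377 452
 504 518 498 437 372 337 335 338 345 356 370 387 396 407 424 436 450 465
 476 485 499]
```

```bash
for i in 1 2 3 4; do python3 -m jog '[[[0,0,0,8.5],[0,0,0,17],[0,0,0,25.5],[0,0,0,34],[0,0,0,42.5]]]' >/dev/null; done
python3 -m jog '[[[0,0,0,8],[0,0,0,10],[0,0,-10,10],[0,0,-20,10],[0,0,-20,10]]]'
python3 - <<'E'
from bars import *
s=get_state();print(s['eef_pos'],s['tcp_rot'])
c=cam('wrist');cv2.imwrite('pics/w4.png',c['image'][:,:,::-1])
E
```

```text
time_s: 6.3
eef_pos: [0.5265, 0.021, 0.0793]
tcp_rot: [0.248, -3.126, -0.001]
force: [-0.2, 0.4, -2.3]
finger_gap: 0.261
[0.52651808 0.02097889 0.0793303 ] [ 2.48023653e-01 -3.12619794e+00 -7.04508180e-04]
```

View pics/w4.png

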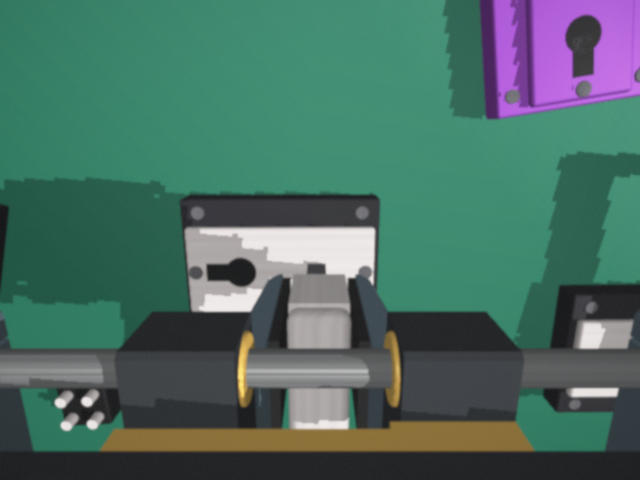

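```bash
python3 -m jog '[[[0,-1.5,0,0],[0,-1.5,-10,0],[0,-1.5,-20,0],[0,-1.5,-20,0]]]'
python3 -m jog '[[[0,0,-8,0],[0,0,-16,0],[0,0,-19,0],[0,0,-19,0],[0,0,-19,0]]]'
```

```text
time_s: 6.75
eef_pos: [0.5273, 0.0195, 0.0604]
tcp_rot: [0.249, -3.129, -0.001]
force: [-0.1, 0.0, -1.6]
finger_gap: 0.263
time_s: 7.25
eef_pos: [0.528, 0.0195, 0.0425]
tcp_rot: [0.249, -3.13, -0.0]
force: [-3.1, -0.4, -3.9]
finger_gap: 0.258
```

```bash
python3 -m jog '[[[0,0,0,0],[0,0,0,0],[0,0,0,0]]]' 70
python3 -m jog '[[[0,0,30,0],[0,0,60,0],[-40,-12,60,-6.1],[-68,-22.5,60,-6.1],[-68,-22.5,60,-6.1]]]'
python3 - <<'E'
from bars import *
s=get_state();print(s['eef_pos'],s['tcp_rot'])
c=cam('side');d=cam('scene')
a=cv2.resize(c['image'][150:350,240:440,::-1],None,fx=2,fy=2,interpolation=cv2.INTER_CUBIC)
b=cv2.resize(d['image'][190:390,190:390,::-1],None,fx=2,fy=2,interpolation=cv2.INTER_CUBIC)
cv2.imwrite('pics/c1.png',np.hstack([a,b]))
E
```

```text
time_s: 7.55
eef_pos: [0.5297, 0.0195, 0.0436]
tcp_rot: [-0.249, 3.129, -0.0]
force: [-0.5, -0.3, -0.3]
finger_gap: 0.495
time_s: 8.05
eef_pos: [0.457, -0.0036, 0.1033]
tcp_rot: [0.081, -3.138, 0.0]
force: [0.1, -0.6, 0.1]
finger_gap: 0.767
[ 0.45697731 -0.00361501  0.10327449] [ 8.09022894e-02 -3.13841749e+00  7.31207563e-05]
```

View pics/c1.png

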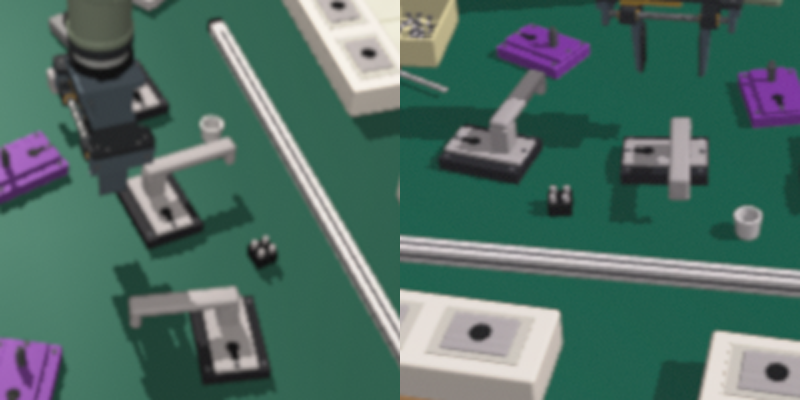

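```bash
python3 -m jog '[[[0,0,-40,0],[0,0,-75,0],[0,0,-93,0],[0,0,-93,0]]]'
python3 -m jog '[[[10,0.5,0,0],[20,1,0,0],[30,1.6,0,0],[40,2.1,0,0],[50,2.6,0,0]]]'
python3 -m jog '[[[10,0.5,0,0],[20,1,0,0],[30,1.6,0,0],[40,2.1,0,0],[50,2.6,0,0]]]'
python3 -m jog '[[[10,0.5,0,0],[20,1,0,0],[30,1.6,0,0],[40,2.1,0,0],[50,2.6,0,0]]]'
python3 -m jog '[[[4,0.2,0,0],[7,0.4,0,0],[9,0.5,0,0],[11,0.6,0,0],[11,0.6,0,0]]]'
```

```text
time_s: 8.55
eef_pos: [0.4602, -0.0027, 0.0078]
tcp_rot: [0.083, -3.136, -0.001]
force: [-0.0, 0.2, 0.7]
finger_gap: 0.77
time_s: 9.05
eef_pos: [0.5104, -0.0004, 0.0106]
tcp_rot: [0.082, -3.139, -0.0]
force: [-6.8, 0.5, 3.6]
finger_gap: 0.767
time_s: 9.55
eef_pos: [0.5606, 0.0022, 0.0106]
tcp_rot: [0.082, -3.139, -0.0]
force: [-5.9, -0.1, 2.9]
finger_gap: 0.768
time_s: 10.05
eef_pos: [0.6107, 0.0048, 0.0106]
tcp_rot: [0.082, -3.139, -0.0]
force: [-5.2, -0.4, 2.2]
finger_gap: 0.771
time_s: 10.55
eef_pos: [0.6211, 0.0053, 0.0106]
tcp_rot: [0.082, -3.139, 0.0]
force: [-5.9, -0.6, 3.6]
finger_gap: 0.766
```

Now creep with force checks; also measure the rail in a side picture.

```bash
python3 -m jog '[[[2,0.1,0,0],[4,0.2,0,0],[6,0.3,0,0],[8,0.4,0,0],[8,0.4,0,0]]]'
python3 -m jog '[[[1,0,0,0],[2,0.1,0,0],[3,0.1,0,0],[4,0.2,0,0],[4,0.2,0,0]]]'
python3 - <<'E'
from h import *
c=cam('side');d=cam('scene');save(c,'tmp.png')
a=cv2.resize(c['image'][130:280,290:440,::-1],None,fx=2.6,fy=2.6,interpolation=cv2.INTER_CUBIC)
b=cv2.resize(d['image'][240:390,250:400,::-1],None,fx=2.6,fy=2.6,interpolation=cv2.INTER_CUBIC)
cv2.imwrite('pics/c2.png',np.hstack([a,b]))
E
```

```text
time_s: 11.05
eef_pos: [0.6283, 0.0057, 0.0106]
tcp_rot: [0.082, -3.138, -0.0]
force: [-6.9, -0.3, 3.9]
finger_gap: 0.766
time_s: 11.55
eef_pos: [0.6284, 0.0057, 0.0106]
tcp_rot: [0.082, -3.129, 0.0]
force: [-15.6, -0.8, 11.3]
finger_gap: 0.768
```

View pics/c2.png

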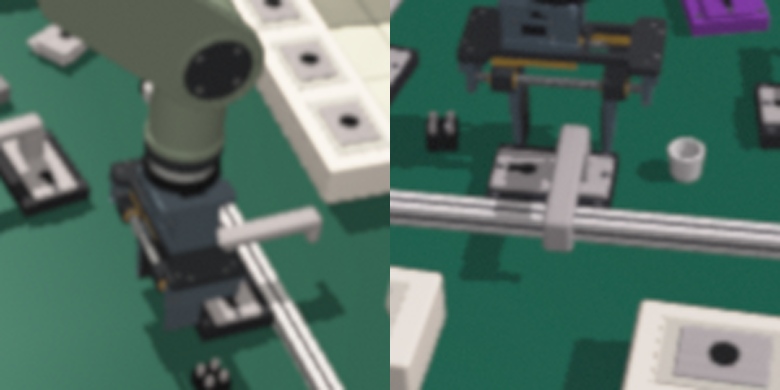

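```bash
python3 -m jog '[[[1,0,0,0],[2,0.1,0,0],[3,0.1,0,0],[3,0.1,0,0],[3,0.1,0,0]]]'
python3 -m jog '[[[-6,0,0,0],[-12,0,0,0],[-20,0,0,0],[-30,0,0,0],[-60,0,40,0]]]'
python3 -m jog '[[[0,0,50,0],[0,0,100,0],[0,0,150,0],[0,0,200,0],[0,0,210,0]]]'
python3 -c "
from h import *
s=get_state();print(s['eef_pos'],s['tcp_rot'],s['joint_positions'].round(2))
save(cam('wrist'),'w5.png')"
```

```text
time_s: 12.15
eef_pos: [0.6285, 0.0058, 0.0106]
tcp_rot: [0.082, -3.123, -0.0]
force: [-20.7, -0.9, 15.7]
finger_gap: 0.767
time_s: 12.65
eef_pos: [0.5748, 0.0062, 0.0456]
tcp_rot: [0.082, -3.133, -0.001]
force: [-0.3, -0.3, 2.1]
finger_gap: 0.767
time_s: 13.15
eef_pos: [0.5794, 0.0061, 0.2671]
tcp_rot: [-0.082, 3.127, -0.001]
force: [0.2, 0.1, 0.0]
finger_gap: 0.768
[0.57935566 0.00614488 0.2670976 ] [-8.20966201e-02  3.12667395e+00 -5.57586013e-04] [-0.01  0.29  1.47  0.    1.36 -1.63]
```

```bash
python3 -m jog '[[[8,-45,0,-3],[16,-90,0,-6],[24,-135,0,-8],[32,-180,0,-10.4],[40,-206,0,-10.4]]]'
python3 -m jog '[[[0,0,0,0],[0,0,0,0]]]'
python3 - <<'E'
from bars import *
s=get_state();print(s['eef_pos'],s['tcp_rot'],s['joint_positions'].round(2))
c=cam('wrist');save(c,'w6.png');bars(c,roi=1,lo=180)
E
```

```text
time_s: 13.7
eef_pos: [0.6158, -0.203, 0.2574]
tcp_rot: [-0.207, -3.132, 0.0]
force: [0.5, 0.2, 0.9]
finger_gap: 0.767
time_s: 13.9
eef_pos: [0.6158, -0.1999, 0.2577]
tcp_rot: [-0.204, -3.132, -0.003]
force: [1.4, -0.7, -0.0]
finger_gap: 0.767
[ 0.6158315  -0.19988463  0.25772953] [-2.04085869e-01 -3.13162059e+00 -2.64257701e-03] [-0.33  0.42  1.3   0.    1.42 -1.77]
225 [ 0.5061 -0.1948] ang -7.4 L 0.1187 W 0.0177 ax(+) [ 0.5531 -0.2009] ax(-) [ 0.4592 -0.1887]
```

View pics/w6.png

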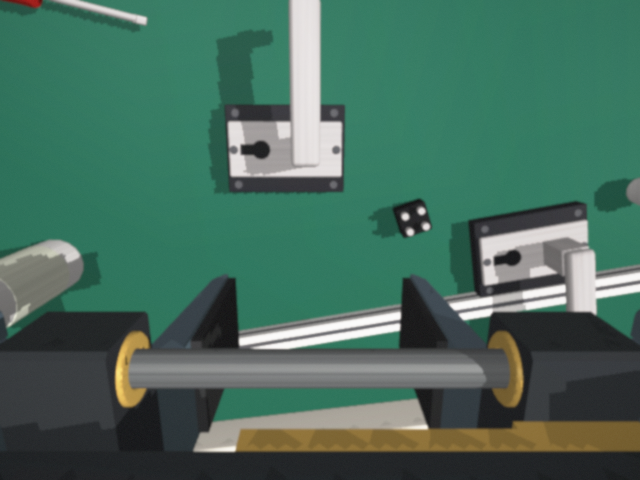

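```bash
python3 - <<'E'
from bars import *
c=cam('wrist')
P=np.array([onz(c,u,v,.018)[:2] for u,v in [(343,191),(230,191),(225,106),(344,104)]])
C=P.mean(0); f=P[0]+P[1]-P[2]-P[3]; f/=np.linalg.norm(f); l=np.array([-f[1],f[0]])
print('C',C,'yaw',np.degrees(np.arctan2(f[1],f[0])),'seat',C+.02*l,[np.linalg.norm(P[i]-P[i-1]).round(4) for i in range(4)])
e=onz(c,306,166,.07)[:2];print('bar axis',e-.012*f)
print(cv2.__version__, 'L corner m', [onz(c,u,v,.018)[:2].round(4) for u,v in [(472,222),(586,206),(480,292)]], 'rail near top', [onz(c,u,v,.02)[:2].round(4) for u,v in [(240,334),(400,309),(635,268)]])
E
```

```text
C [ 0.55492046 -0.22136527] yaw -7.138241970454824 seat [ 0.55740574 -0.20152029] [np.float64(0.0791), np.float64(0.1082), np.float64(0.0774), np.float64(0.1081)]
bar axis [ 0.55650905 -0.20102667]
4.12.0 L corner m [array([ 0.6469, -0.0509]), array([0.6451, 0.0591]), array([ 0.7215, -0.0451])] rail near top [array([ 0.7357, -0.2965]), array([ 0.7289, -0.1281]), array([0.7147, 0.1092])]
```

```bash
python3 -m jog '[[[-20,0,-45,0],[-40,-0.5,-90,0],[-58.6,-0.7,-130,0],[-58.6,-0.7,-165,0],[-58.6,-0.7,-178,0]]]' 60
python3 -m jog '[[[0,0,0,0],[0,0,0,0]]]'
```

```text
time_s: 14.5
eef_pos: [0.5551, -0.1984, 0.0789]
tcp_rot: [-0.2, -3.129, -0.003]
force: [-0.5, 0.8, 0.1]
finger_gap: 0.658
time_s: 14.7
eef_pos: [0.5595, -0.2004, 0.0835]
tcp_rot: [0.201, 3.132, -0.001]
force: [-0.1, -0.1, -0.1]
finger_gap: 0.657
```

```bash
python3 -m jog '[[[-2,0,-20,0],[-2,0,-41,0],[-2,0,-41,0],[-2,0,-41,0]]]'
python3 -m jog '[[[0,0,0,0],[0,0,0,0],[0,0,0,0],[0,0,0,0],[0,0,0,0]]]' 15 30
python3 -m jog '[[[0,0,0,0]]]'
python3 -m jog '[[[0,0,20,0],[0,0,40,0],[0,0,60,0],[0,0,60,0]]]'
python3 -m jog '[[[0,0,0,0],[0,0,0,0]]]'
for i in 1 2 3 4; do python3 -m jog '[[[0,0,0,-8.5],[0,0,0,-17],[0,0,0,-25.5],[0,0,0,-34],[0,0,0,-42.5]]]' >/dev/null; done
python3 -m jog '[[[0,0,0,-8],[0,0,0,-10],[0,0,-10,-10],[0,0,-20,-10],[0,0,-20,-10]]]'
python3 -m jog '[[[0,0,0,0],[0,0,0,0]]]'
python3 - <<'E'
from bars import *
s=get_state();print(s['eef_pos'],s['tcp_rot'],s['joint_positions'].round(2))
c=cam('wrist');save(c,'w7.png')
E
```

```text
time_s: 15.1
eef_pos: [0.5573, -0.2009, 0.0426]
tcp_rot: [0.202, 3.132, -0.001]
force: [0.4, 0.5, 1.1]
finger_gap: 0.657
time_s: 15.6
eef_pos: [0.5561, -0.2014, 0.0413]
tcp_rot: [0.201, 3.135, -0.002]
force: [-0.2, -2.0, 0.6]
finger_gap: 0.259
time_s: 15.7
eef_pos: [0.5561, -0.2013, 0.0413]
tcp_rot: [0.202, 3.135, -0.002]
force: [-0.3, -2.3, 1.6]
finger_gap: 0.265
time_s: 16.1
eef_pos: [0.5575, -0.2009, 0.1031]
tcp_rot: [0.203, 3.13, -0.001]
force: [0.5, 0.2, -2.0]
finger_gap: 0.262
time_s: 16.3
eef_pos: [0.5549, -0.2001, 0.0994]
tcp_rot: [-0.202, -3.132, -0.002]
force: [-0.8, -0.1, -2.5]
finger_gap: 0.263
time_s: 18.8
eef_pos: [0.554, -0.1999, 0.0781]
tcp_rot: [-3.133, 0.202, 0.009]
force: [-0.1, 0.2, -2.1]
finger_gap: 0.26
time_s: 19.0
eef_pos: [0.5561, -0.2006, 0.081]
tcp_rot: [3.135, -0.202, 0.0]
force: [0.2, 0.6, -2.7]
finger_gap: 0.262
[ 0.55606975 -0.20063398  0.08096464] [ 3.13495651e+00 -2.02265517e-01  2.27745809e-04] [-0.37  0.46  1.71 -0.    0.97  1.33]
```

View pics/w7.png

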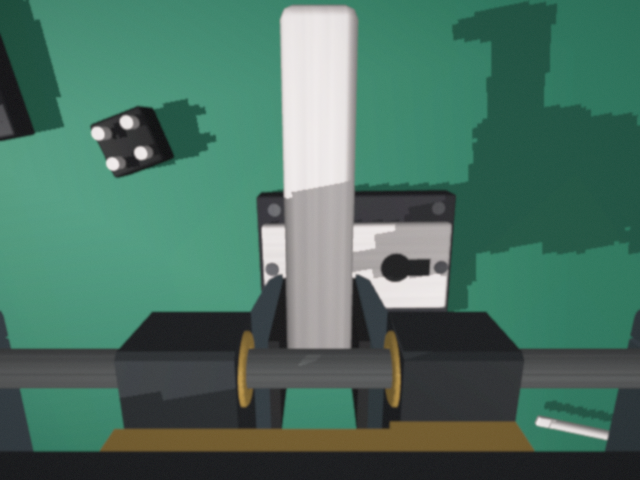

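```bash
python3 - <<'E'
from bars import *
c=cam('wrist'); s=get_state()
L=onz(c,258,193,.018)[:2];Rr=onz(c,455,193,.018)[:2]
l=(L-Rr);print('w',np.linalg.norm(l));l/=np.linalg.norm(l);f=np.array([l[1],-l[0]])
print('seat',((L+Rr)/2-.04*f+.02*l).round(4),'yaw',np.degrees(np.arctan2(f[1],f[0])))
for v in (6,9): print('axis from tip',(onz(c,319,v,.1095)[:2]-.115*f).round(4))
print(s['eef_pos'])
E
```

```text
w 0.10742704125108585
seat [ 0.5575 -0.2009] yaw -7.320730904446003
axis from tip [ 0.552  -0.1997]
axis from tip [ 0.5512 -0.1996]
[ 0.55619812 -0.20069314  0.08132443]
```

```bash
python3 -m jog '[[[2.5,-0.3,0,0],[2.5,-0.3,-10,0],[2.5,-0.3,-18,0],[2.5,-0.3,-18,0],[2.5,-0.3,-18,0]]]'
python3 -m jog '[[[0,0,-6,0],[0,0,-12,0],[0,0,-18,0],[0,0,-22,0],[0,0,-22,0]]]'
python3 -m jog '[[[0,0,0,0],[0,0,0,0]]]'
```

```text
time_s: 19.6
eef_pos: [0.558, -0.2008, 0.0624]
tcp_rot: [-3.135, 0.203, 0.002]
force: [-0.3, 0.3, -2.1]
finger_gap: 0.261
time_s: 20.1
eef_pos: [0.5581, -0.2008, 0.0413]
tcp_rot: [-3.135, 0.202, 0.001]
force: [-0.9, 0.3, 2.3]
finger_gap: 0.26
time_s: 20.3
eef_pos: [0.5582, -0.2008, 0.0413]
tcp_rot: [-3.135, 0.202, 0.001]
force: [-2.5, 1.1, 3.4]
finger_gap: 0.262
```

```bash
python3 -m jog '[[[0,0,0,0],[0,0,0,0],[0,0,0,0]]]' 70
python3 -m jog '[[[0,0,30,0],[0,0,60,0],[-40,-9,60,6],[-78,-18,60,10.3],[-78,-18,60,10.3]]]'
python3 - <<'E'
from h import *
s=get_state();print(s['eef_pos'],s['tcp_rot'])
c=cam('wrist');save(c,'w8.png')
E
```

```text
time_s: 20.6
eef_pos: [0.5587, -0.201, 0.0408]
tcp_rot: [3.135, -0.203, 0.001]
force: [-0.2, 0.2, 0.3]
finger_gap: 0.496
time_s: 21.1
eef_pos: [0.4757, -0.2188, 0.1008]
tcp_rot: [-3.139, -0.078, 0.007]
force: [0.3, -0.2, -0.1]
finger_gap: 0.771
[ 0.47574975 -0.21875903  0.10075147] [-3.13949297 -0.07789439  0.00658522]
```

View pics/w8.png

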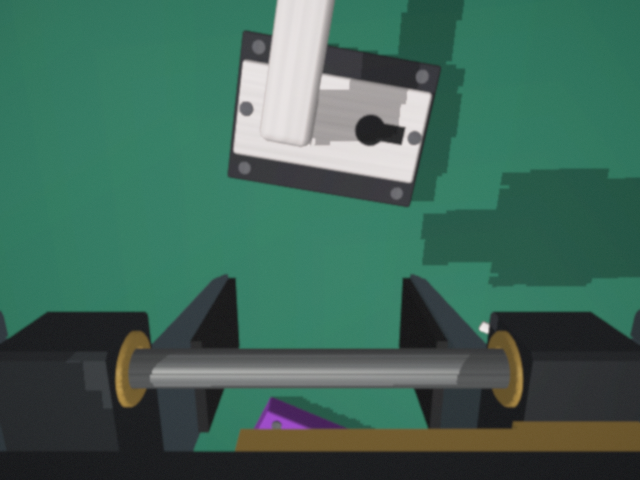

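```bash
python3 -m jog '[[[0,0,-40,0],[0,0,-75,0],[0,0,-92,0],[0,0,-92,0]]]'
python3 -m jog '[[[10,0.5,0,0],[20,1,0,0],[30,1.6,0,0],[40,2.1,0,0],[50,2.6,0,0]]]'
python3 -m jog '[[[10,0.5,0,0],[20,1,0,0],[30,1.6,0,0],[40,2.1,0,0],[50,2.6,0,0]]]'
python3 -m jog '[[[10,0.5,0,0],[20,1,0,0],[30,1.6,0,0],[40,2.1,0,0],[48,2.5,0,0]]]'
python3 -m jog '[[[3,0.1,0,0],[6,0.3,0,0],[8,0.4,0,0],[10,0.5,0,0],[10,0.5,0,0]]]'
```

```text
time_s: 21.55
eef_pos: [0.4798, -0.2181, 0.0065]
tcp_rot: [-3.138, -0.079, 0.006]
force: [0.2, -0.2, 0.4]
finger_gap: 0.766
time_s: 22.05
eef_pos: [0.53, -0.216, 0.0099]
tcp_rot: [-3.14, -0.081, 0.004]
force: [-6.0, -0.3, 4.7]
finger_gap: 0.765
time_s: 22.55
eef_pos: [0.58, -0.2134, 0.0099]
tcp_rot: [-3.14, -0.081, 0.004]
force: [-6.8, 0.1, 4.3]
finger_gap: 0.769
time_s: 23.05
eef_pos: [0.6285, -0.2108, 0.0099]
tcp_rot: [-3.14, -0.081, 0.003]
force: [-5.7, -0.8, 3.6]
finger_gap: 0.771
time_s: 23.55
eef_pos: [0.638, -0.2105, 0.0099]
tcp_rot: [-3.141, -0.08, 0.002]
force: [-6.1, 0.3, 2.9]
finger_gap: 0.766
```

```bash
python3 -m jog '[[[1,0,0,0],[2,0.1,0,0],[3,0.1,0,0],[4,0.2,0,0],[4,0.2,0,0]]]'
python3 -m jog '[[[1,0,0,0],[2,0.1,0,0],[3,0.1,0,0],[4,0.1,0,0],[4,0.1,0,0]]]'
```

```text
time_s: 24.05
eef_pos: [0.6387, -0.2104, 0.0099]
tcp_rot: [-3.14, -0.081, 0.013]
force: [-12.9, -1.2, 8.2]
finger_gap: 0.765
time_s: 24.55
eef_pos: [0.6388, -0.2103, 0.01]
tcp_rot: [-3.139, -0.081, 0.026]
force: [-20.7, -1.8, 15.0]
finger_gap: 0.768
```

```bash
python3 -m jog '[[[-6,0,0,0],[-12,0,0,0],[-20,0,0,0],[-35,0,0,0],[-75,0,40,0]]]' 60
python3 -m jog '[[[0,0,50,0],[0,0,100,0],[0,0,150,0],[0,0,200,0],[0,10,200,0]]]'
python3 -m jog '[[[-10,45,0,1],[-20,90,0,2],[-30,135,0,3],[-40,180,0,4],[-50,225,0,5]]]'
python3 -m jog '[[[-10,45,0,1],[-15,90,0,2],[-15,135,0,2],[-15,180,0,2],[-15,215,0,2]]]'
python3 -m jog '[[[0,0,0,0],[0,0,0,0],[0,0,0,0]]]'
python3 - <<'E'
from bars import *
s=get_state();print(s['eef_pos'],s['tcp_rot'],s['joint_positions'].round(2))
c=cam('wrist');save(c,'w9.png');bars(c,roi=1,lo=180)
E
```

```text
time_s: 25.05
eef_pos: [0.5753, -0.2093, 0.0405]
tcp_rot: [-3.138, -0.081, 0.008]
force: [-0.5, -0.1, 0.7]
finger_gap: 0.656
time_s: 25.55
eef_pos: [0.5804, -0.2022, 0.2533]
tcp_rot: [3.134, 0.078, 0.027]
force: [1.2, -0.0, 0.3]
finger_gap: 0.659
time_s: 26.05
eef_pos: [0.5257, 0.0268, 0.2443]
tcp_rot: [-3.133, -0.218, -0.003]
force: [0.7, -0.2, -0.2]
finger_gap: 0.657
time_s: 26.55
eef_pos: [0.5107, 0.2428, 0.2443]
tcp_rot: [-3.128, -0.274, -0.002]
force: [0.9, 0.5, 0.3]
finger_gap: 0.662
time_s: 26.85
eef_pos: [0.511, 0.239, 0.2442]
tcp_rot: [3.13, 0.271, 0.0]
force: [-0.0, -0.3, -0.4]
finger_gap: 0.655
[0.51100568 0.23897025 0.24419155] [3.12956364e+00 2.70542668e-01 6.22702984e-05] [ 0.42  0.29  1.54 -0.    1.32  1.82]
225 [0.4948 0.2444] ang 10.0 L 0.1191 W 0.0185 ax(+) [0.5417 0.2527] ax(-) [0.448  0.2361]
```

View pics/w9.png

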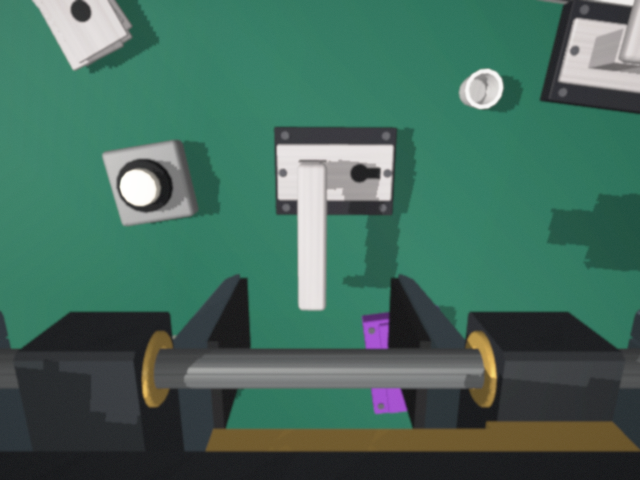

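```bash
python3 - <<'E'
from bars import *
c=cam('wrist')
P=np.array([onz(c,u,v,.018)[:2] for u,v in [(275,128),(397,127),(394,215),(276,215)]])
C=P.mean(0); f=P[0]+P[1]-P[2]-P[3]; f/=np.linalg.norm(f); l=np.array([-f[1],f[0]])
print('C',C,'yaw',np.degrees(np.arctan2(f[1],f[0])),'seat',C+.02*l,[np.linalg.norm(P[i]-P[i-1]).round(4) for i in range(4)])
e=onz(c,312,163,.07)[:2];print('bar axis',e-.012*f)
# button: white blob centroids
S=cam('scene');D=cam('side')
def blob(c,x0,y0,x1,y1):
    h=cv2.cvtColor(c['image'],cv2.COLOR_RGB2HSV)[y0:y1,x0:x1]; m=((h[...,2]>215)&(h[...,1]<40)).astype(np.uint8)
    n,_,st,ce=cv2.connectedComponentsWithStats(m); k=1+np.argmax(st[1:,4]); print(st[k]); return ce[k]+[x0,y0]
A=[];b=[]
for k,(cc,box) in enumerate([(c,(105,150,190,215)),(S,(468,260,500,285)),(D,(262,145,295,172))]):
    p=blob(cc,*box); o,d=ray(cc,*p); d/=np.linalg.norm(d); M=np.eye(3)-np.outer(d,d); A.append(M); b.append(M@o); print(p,[onz(cc,*p,z)[:2].round(4) for z in (.03,.036)])
print('button',np.linalg.solve(sum(A),sum(b)))
print('pot',onz(c,482,95,.014))
E
```

```text
C [0.54868503 0.2304651 ] yaw 9.871794419093092 seat [0.54525614 0.25016897] [np.float64(0.0787), np.float64(0.1084), np.float64(0.0796), np.float64(0.1108)]
bar axis [0.54594288 0.25093247]
[ 15  20  36  36 987]
[137.52684904 187.50050659] [array([0.5063, 0.4032]), array([0.5075, 0.4009])]
[12  8 11  7 57]
[484.85964912 270.80701754] [array([0.4922, 0.4024]), array([0.5003, 0.4013])]
[12  8  9  6 43]
[278.11627907 155.34883721] [array([0.5127, 0.4125]), array([0.5112, 0.4047])]
button [0.50916336 0.39898788 0.04161451]
pot [0.63687848 0.11551898 0.014     ]
```

```bash
python3 -m jog '[[[17,6,-45,0],[34.5,12.2,-90,0],[34.5,12.2,-130,0],[34.5,12.2,-155,0],[34.5,12.2,-165,0]]]'
python3 -m jog '[[[0,0,0,0],[0,0,0,0]]]'
```

```text
time_s: 27.55
eef_pos: [0.5441, 0.2504, 0.0764]
tcp_rot: [3.128, 0.269, -0.008]
force: [-0.1, -0.7, 0.7]
finger_gap: 0.66
time_s: 27.75
eef_pos: [0.5467, 0.252, 0.0809]
tcp_rot: [-3.129, -0.27, -0.004]
force: [-0.5, 0.5, -0.2]
finger_gap: 0.657
```

```bash
python3 -m jog '[[[-1,-0.7,-20,0],[-1,-0.7,-39,0],[-1,-0.7,-39,0],[-1,-0.7,-39,0]]]'
python3 -m jog '[[[0,0,0,0],[0,0,0,0],[0,0,0,0],[0,0,0,0],[0,0,0,0]]]' 15 30
python3 -m jog '[[[0,0,0,0]]]'
python3 -m jog '[[[0,0,20,0],[0,0,40,0],[0,0,60,0],[0,0,60,0]]]'
python3 -m jog '[[[0,0,0,0],[0,0,0,0]]]'
python3 - <<'E'
from bars import *
c=cam('wrist');s=get_state();save(c,'w10.png');print(s['eef_pos'],s['joint_positions'].round(2))
E
for i in 1 2 3 4; do python3 -m jog '[[[0,0,0,8.5],[0,0,0,17],[0,0,0,25.5],[0,0,0,34],[0,0,0,42.5]]]' >/dev/null; done
python3 -m jog '[[[0,0,0,8],[0,0,0,10],[0,0,-10,10],[0,0,-20,10],[0,0,-20,10]]]'
python3 -m jog '[[[0,0,0,0],[0,0,0,0]]]'
python3 - <<'E'
from bars import *
s=get_state();print(s['eef_pos'],s['tcp_rot'],s['joint_positions'].round(2))
c=cam('wrist');cv2.imwrite('pics/w11.png',c['image'][:,:,::-1])
E
```

```text
time_s: 28.15
eef_pos: [0.5456, 0.2515, 0.042]
tcp_rot: [-3.129, -0.271, -0.004]
force: [0.1, 0.6, -0.2]
finger_gap: 0.657
time_s: 28.65
eef_pos: [0.5447, 0.2511, 0.0405]
tcp_rot: [3.13, 0.271, 0.001]
force: [0.2, -0.5, 2.1]
finger_gap: 0.262
time_s: 28.75
eef_pos: [0.5447, 0.2511, 0.0405]
tcp_rot: [3.13, 0.271, 0.0]
force: [-0.8, -0.5, 1.9]
finger_gap: 0.264
time_s: 29.15
eef_pos: [0.5461, 0.2518, 0.1025]
tcp_rot: [-3.128, -0.271, -0.008]
force: [0.6, 0.2, -1.9]
finger_gap: 0.263
time_s: 29.35
eef_pos: [0.5435, 0.2507, 0.0987]
tcp_rot: [3.129, 0.271, -0.005]
force: [0.2, 0.8, -2.4]
finger_gap: 0.263
[0.54355462 0.25068366 0.09873202] [ 0.41  0.45  1.67 -0.    1.03  1.81]
time_s: 31.9
eef_pos: [0.5428, 0.2503, 0.0776]
tcp_rot: [0.27, -3.125, 0.003]
force: [-1.0, -0.2, -2.3]
finger_gap: 0.263
time_s: 32.1
eef_pos: [0.5447, 0.2512, 0.0803]
tcp_rot: [-0.271, 3.13, 0.0]
force: [0.1, 0.4, -1.9]
finger_gap: 0.264
[0.54470935 0.25115821 0.08031385] [-2.70867442e-01  3.12974777e+00  2.03822031e-04] [ 0.41  0.47  1.69  0.    0.98 -1.33]
```

View pics/w11.png

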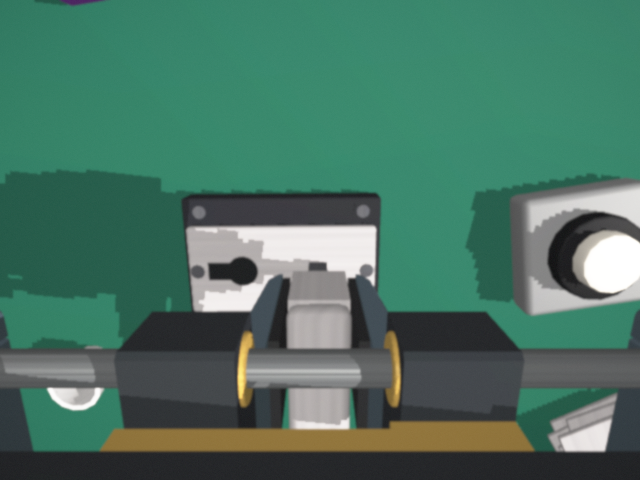

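```bash
python3 -m jog '[[[0.5,-1,0,0],[0.5,-1,-10,0],[0.5,-1,-18,0],[0.5,-1,-18,0],[0.5,-1,-18,0]]]'
python3 -m jog '[[[0,0,-6,0],[0,0,-12,0],[0,0,-18,0],[0,0,-22,0],[0,0,-22,0]]]'
python3 -m jog '[[[0,0,0,0],[0,0,0,0]]]'
```

```text
time_s: 32.65
eef_pos: [0.5452, 0.2501, 0.0619]
tcp_rot: [0.271, -3.13, 0.0]
force: [1.5, 0.9, -2.6]
finger_gap: 0.259
time_s: 33.15
eef_pos: [0.5452, 0.2502, 0.0405]
tcp_rot: [-0.271, 3.13, 0.0]
force: [1.1, 0.4, 0.0]
finger_gap: 0.266
time_s: 33.35
eef_pos: [0.5452, 0.2502, 0.0405]
tcp_rot: [-0.271, 3.129, 0.0]
force: [0.9, 0.3, 0.4]
finger_gap: 0.259
```

```bash
python3 -m jog '[[[0,0,0,0],[0,0,0,0],[0,0,0,0]]]' 70
python3 -m jog '[[[0,0,30,0],[0,0,60,0],[-35,-11,60,-4],[-70,-22,60,-6.9],[-70,-22,60,-6.9]]]'
python3 -m jog '[[[0,0,0,0],[0,0,-40,0],[0,0,-75,0],[0,0,-92,0],[0,0,-92,0]]]'
python3 -m jog '[[[10,0.5,0,0],[20,1,0,0],[30,1.6,0,0],[40,2.1,0,0],[50,2.6,0,0]]]'
python3 -m jog '[[[10,0.5,0,0],[20,1,0,0],[30,1.6,0,0],[40,2.1,0,0],[50,2.6,0,0]]]'
python3 -m jog '[[[10,0.5,0,0],[20,1,0,0],[28,1.5,0,0],[34,1.8,0,0],[34,1.8,0,0]]]'
```

```text
time_s: 33.65
eef_pos: [0.5448, 0.25, 0.0402]
tcp_rot: [0.271, -3.129, 0.0]
force: [0.9, 0.1, -0.1]
finger_gap: 0.496
time_s: 34.15
eef_pos: [0.4697, 0.2261, 0.0999]
tcp_rot: [0.082, -3.134, 0.003]
force: [0.4, 0.1, -1.2]
finger_gap: 0.767
time_s: 34.65
eef_pos: [0.4746, 0.2278, 0.0058]
tcp_rot: [0.082, -3.136, 0.003]
force: [-0.6, -0.5, -0.4]
finger_gap: 0.768
time_s: 35.15
eef_pos: [0.525, 0.2305, 0.0092]
tcp_rot: [0.081, -3.139, 0.0]
force: [-6.0, -0.6, 3.1]
finger_gap: 0.766
time_s: 35.65
eef_pos: [0.5751, 0.2331, 0.0092]
tcp_rot: [0.081, -3.139, 0.0]
force: [-5.7, 0.1, 2.1]
finger_gap: 0.77
time_s: 36.15
eef_pos: [0.6106, 0.2351, 0.0091]
tcp_rot: [-0.082, 3.139, 0.001]
force: [-1.7, -0.5, 0.8]
finger_gap: 0.767
```

```bash
python3 -m jog '[[[2,0.1,0,0],[4,0.2,0,0],[6,0.3,0,0],[7,0.4,0,0],[7,0.4,0,0]]]'
python3 -m jog '[[[1,0,0,0],[2,0.1,0,0],[3,0.1,0,0],[4,0.2,0,0],[4,0.2,0,0]]]'
```

```text
time_s: 36.65
eef_pos: [0.6151, 0.2353, 0.0089]
tcp_rot: [0.082, -3.138, 0.0]
force: [-6.3, -0.4, 4.3]
finger_gap: 0.764
time_s: 37.15
eef_pos: [0.6173, 0.2355, 0.0089]
tcp_rot: [0.082, -3.135, 0.001]
force: [-10.3, -0.6, 7.0]
finger_gap: 0.77
```

```bash
python3 -m jog '[[[1,0,0,0],[2,0.1,0,0],[3,0.1,0,0],[4,0.2,0,0],[4,0.2,0,0]]]'
python3 -m jog '[[[-6,0,0,0],[-12,0,0,0],[-20,0,0,0],[-35,0,0,0],[-75,0,40,0]]]'
python3 -m jog '[[[0,0,50,-8],[0,0,100,-16],[0,-20,150,-24],[0,-40,200,-32],[0,-70,250,-40]]]'
for i in 1 2 3; do python3 -m jog '[[[5,-12,15,-8.5],[10,-24,30,-17],[15,-36,30,-25.5],[15,-48,30,-34],[15,-55,30,-42.5]]]' >/dev/null; done
python3 -m jog '[[[0,0,0,-8.5],[0,0,0,-12.5],[0,0,0,-12.5],[0,0,0,-12.5],[0,0,0,-12.5]]]'
python3 -c "
from h import *
s=get_state();print(s['eef_pos'],s['tcp_rot'])
save(cam('wrist'),'w12.png')"
```

```text
time_s: 37.65
eef_pos: [0.6175, 0.2355, 0.009]
tcp_rot: [0.081, -3.127, 0.002]
force: [-17.9, 0.2, 14.0]
finger_gap: 0.766
time_s: 38.15
eef_pos: [0.5529, 0.235, 0.0399]
tcp_rot: [0.081, -3.136, 0.003]
force: [-1.1, -0.2, 1.6]
finger_gap: 0.767
time_s: 38.65
eef_pos: [0.5541, 0.1738, 0.2826]
tcp_rot: [1.003, 2.974, 0.003]
force: [1.7, -0.5, 0.1]
finger_gap: 0.768
time_s: 40.65
eef_pos: [0.5988, 0.0089, 0.3699]
tcp_rot: [3.14, 0.084, 0.001]
force: [0.2, -0.6, -0.4]
finger_gap: 0.77
[0.59879332 0.00885747 0.36994099] [3.14026927e+00 8.41128281e-02 7.63294517e-04]
```

View pics/w12.png

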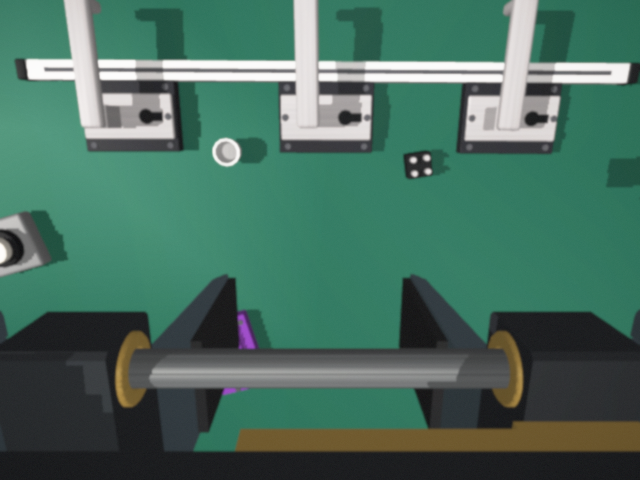

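```bash
python3 - <<'E'
from h import *
c=cam('wrist');im=c['image']
t=[cv2.resize(im[55:160,x:x+115,::-1],None,fx=5,fy=5,interpolation=cv2.INTER_CUBIC)[:, :] for x in (75,267,450)]
cv2.imwrite('pics/z.png',cv2.resize(np.hstack(t),(798,260*525*3//(525*3)+0)) if 0 else np.vstack([cv2.resize(k,(800,200)) for k in [im[60:160,60:260,::-1],im[60:160,230:430,::-1],im[60:160,420:620,::-1]]]))
for u in (110,130,165,175,330,360,470,490,545): print(u, im[74:160,u].astype(int).sum(1)[:24].tolist(), [onz(c,u,v,z)[:2].round(4).tolist() for v,z in [(82,.02),(152,.018)]])
E
```

```text
110 [757, 757, 757, 757, 744, 658, 414, 248, 206, 203, 212, 210, 211, 208, 205, 213, 214, 227, 306, 454, 594, 661, 675, 677] [[0.71, 0.2527], [0.6318, 0.2598]]
130 [757, 757, 757, 755, 744, 659, 412, 246, 205, 201, 203, 201, 201, 203, 203, 200, 203, 216, 300, 442, 571, 641, 661, 670] [[0.7113, 0.2301], [0.6331, 0.236]]
165 [750, 753, 752, 750, 737, 653, 415, 225, 176, 219, 263, 291, 293, 294, 285, 240, 186, 152, 237, 400, 554, 649, 672, 676] [[0.7134, 0.1904], [0.6353, 0.1945]]
175 [751, 755, 755, 754, 744, 680, 476, 255, 117, 83, 83, 91, 87, 88, 82, 88, 89, 91, 97, 92, 99, 91, 90, 93] [[0.714, 0.1791], [0.636, 0.1826]]
330 [724, 747, 751, 751, 750, 735, 661, 445, 256, 194, 181, 182, 187, 183, 194, 189, 185, 189, 191, 246, 387, 545, 651, 676] [[0.7236, 0.0036], [0.646, -0.0013]]
360 [531, 597, 614, 616, 616, 585, 500, 352, 219, 152, 140, 147, 144, 138, 144, 144, 143, 138, 152, 191, 318, 483, 591, 635] [[0.7254, -0.0304], [0.648, -0.0369]]
470 [674, 739, 750, 751, 751, 750, 736, 652, 424, 239, 180, 167, 174, 175, 177, 180, 181, 171, 171, 186, 265, 424, 579, 670] [[0.7322, -0.155], [0.6551, -0.1674]]
490 [614, 721, 745, 750, 750, 750, 734, 647, 417, 235, 175, 170, 168, 170, 166, 166, 170, 170, 168, 179, 245, 385, 541, 635] [[0.7335, -0.1776], [0.6564, -0.1911]]
545 [375, 493, 559, 585, 587, 584, 573, 518, 396, 241, 138, 110, 114, 115, 116, 117, 113, 116, 120, 121, 154, 245, 358, 432] [[0.7369, -0.2399], [0.6599, -0.2563]]
```

View pics/z.png

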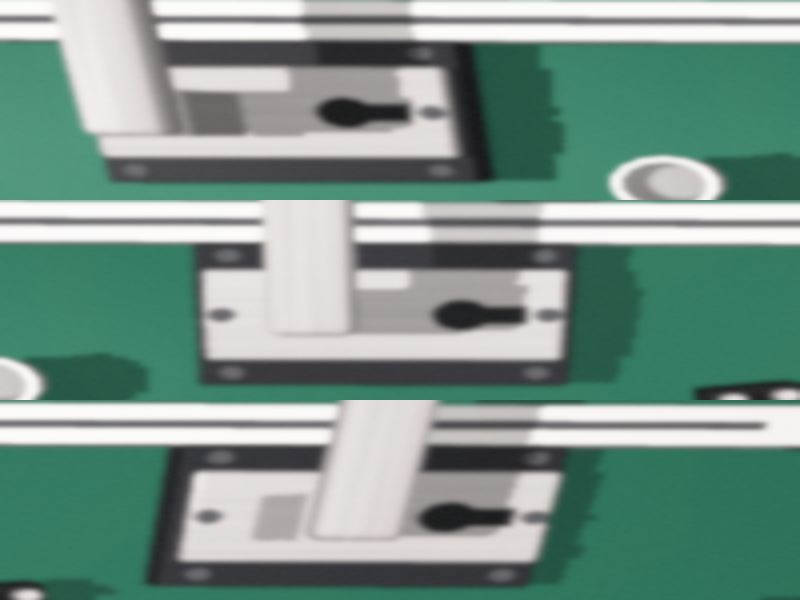

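```bash
python3 -m jog '[[[-10,49,0,0],[-20,97,0,0],[-30,145,0,0],[-40,193,0,0],[-50,241,0,0]]]' 0 20
python3 -m jog '[[[-9,35,-30,0],[-18,70,-60,0],[-28,105,-95,0],[-38,135,-130,0],[-42,151,-170,0]]]'
python3 -m jog '[[[0,0,-40,0],[0,0,-80,0],[0,0,-105,0],[0,0,-125,0],[0,0,-135,0]]]'
python3 -m jog '[[[0,0,0,0],[0,0,0,0],[0,0,0,0]]]'
```

```text
time_s: 41.25
eef_pos: [0.5481, 0.2517, 0.3701]
tcp_rot: [-3.14, -0.083, -0.001]
force: [0.2, -0.6, 0.1]
finger_gap: 0.36
time_s: 41.75
eef_pos: [0.5058, 0.4037, 0.1992]
tcp_rot: [-3.138, -0.087, -0.002]
force: [0.6, -1.5, 0.1]
finger_gap: 0.007
time_s: 42.25
eef_pos: [0.5058, 0.4003, 0.0626]
tcp_rot: [3.138, 0.083, -0.004]
force: [-0.4, -0.1, 0.4]
finger_gap: 0.005
time_s: 42.55
eef_pos: [0.5076, 0.4015, 0.0665]
tcp_rot: [-3.139, -0.082, -0.004]
force: [0.2, -1.1, 0.5]
finger_gap: 0.008
```

```bash
python3 -m jog '[[[0,0,-8,0],[0,0,-16,0],[0,0,-22,0],[0,0,-22,0],[0,0,-22,0]]]'
python3 -m jog '[[[0,0,-2,0],[0,0,-4,0],[0,0,-6,0],[0,0,-6,0],[0,0,-6,0]]]'
python3 -m jog '[[[0,0,-1,0],[0,0,-2,0],[0,0,-3,0],[0,0,-3,0],[0,0,-3,0]]]'
```

```text
time_s: 43.05
eef_pos: [0.5064, 0.4006, 0.0428]
tcp_rot: [3.14, 0.082, -0.001]
force: [-1.3, -0.7, 2.4]
finger_gap: 0.007
time_s: 43.55
eef_pos: [0.5066, 0.4007, 0.0382]
tcp_rot: [-3.14, -0.082, -0.0]
force: [-2.9, -2.9, 8.9]
finger_gap: 0.006
time_s: 44.05
eef_pos: [0.5067, 0.4008, 0.038]
tcp_rot: [-3.14, -0.082, -0.002]
force: [-6.5, -5.6, 22.9]
finger_gap: 0.005
```

```bash
python3 -m jog '[[[0,0,10,0],[0,0,50,0],[0,0,100,0],[-20,0,140,0],[-40,0,180,0]]]'
python3 -m jog '[[[0,0,0,0],[0,0,0,0],[0,0,0,0],[0,0,0,0],[0,0,0,0]]]'
python3 -c "
from h import *
d=cam('scene')
cv2.imwrite('pics/f.png',cv2.resize(d['image'][200:380,180:540,::-1],None,fx=2.2,fy=2.2,interpolation=cv2.INTER_CUBIC))"
```

```text
time_s: 44.55
eef_pos: [0.4668, 0.401, 0.2152]
tcp_rot: [-3.14, -0.081, -0.001]
force: [1.3, 0.3, 0.4]
finger_gap: 0.009
time_s: 45.05
eef_pos: [0.4667, 0.4004, 0.2121]
tcp_rot: [3.139, 0.082, -0.004]
force: [-0.3, 0.1, 0.5]
finger_gap: 0.005
```

View pics/f.png

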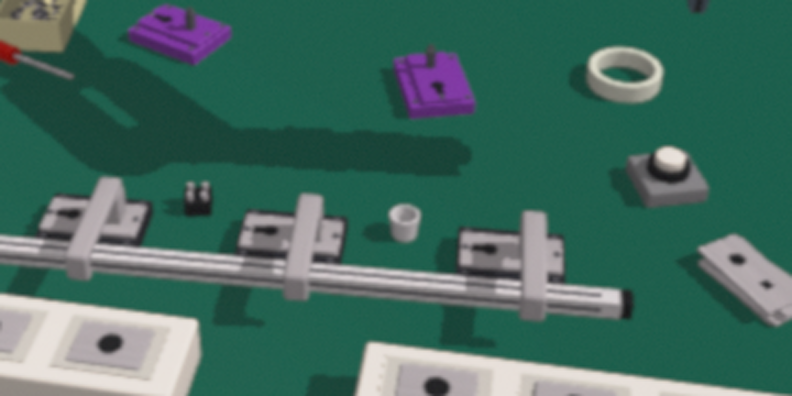

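```bash
python3 -c "
from h import *
print(job.close_job())"
```

```text
the job is handed in; nothing more can be done
None
```

I handed the job in at about 45 s. All three levers were present. I lifted each one, turned it end for end and refitted it on its own spindle. I then pushed each carrier against the stop rail and pressed the call button last.

- **Levers:** each one went back down to the same height it was gripped at, within about 0.1 mm. Contact force stayed under 6 N.
- **Carriers:** each push stopped at the rail at 18–21 N. In the wrist picture, taken just before I pressed the button, no gap showed between any carrier and the rail.
- **Call button:** it bottomed out at 23 N, against the 5 N it needs.
- **Last scene picture:** taken after the button press, it shows all three carriers still at the rail with their levers pointing forward. The pot, bit holder and the rest of the scene in view look undisturbed, and I saw no sign of a carrier being knocked aside.
- **One measurement that disagreed:** on the right-hand lever, the axis worked out from the bar tip was about 4 mm off the tool position. I corrected by 2.5 mm and it seated without resistance. In the last picture it looks slightly turned, which I took to be its yaw play, but I did not measure it.

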